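# Ready the glass lap for a new drive belt

## Task

Get the glass lap ready for a new drive belt: first swing the yellow lid fully shut over the bowl, so that its tab drops behind the red rim and no grit gets on the belt deck. Then push the sprung tensioner arm back by its red post until the ratchet pawl has clicked in behind the tooth, go clearly further, and finish while still holding it there with the gripper, so that you and not the pawl carry the spring. Leave the lid shut and the loose things on the bench and machine where they are.

Things in the scene. Friction and masses are not known exactly. Their poses are not given: they have to be found in the camera images.
- lap: Bench-top glass-lapping machine, fixed to the bench: grey slab 260 mm (own x) by 440 mm (own y), deck 40 mm above the bench. Origin: centre of its underside; own x points to its rear, own y to its left. On its left a blue square bowl (180 x 180 mm, own y 25 to 205 mm, rim 90 mm above the bench) with the steel lap disc; on its right the belt deck with the tensioner arm.
- rim (a point): Top of the red upright rim, mid-length, 97 mm above the bench: a strip 60 mm long and 6 mm thick between bowl and belt deck, with an 11 mm slot between it and the bowl.
- lid (a joint): Angle of the bowl's yellow lid (rad): 0 = shut flat, its steel tab down in the slot behind the red rim; about 1.5 = upright; opens to 1.75. Plate 180 x 185 mm, 6 mm thick, 0.25 kg, hinged along the bowl's left edge; the free edge, with a tab 15 mm deep, swings up and to the machine's left. The hinge is stiff: the lid stays at any angle; 3 to 6 N near the free edge moves it.
- lid_hinge (a point): Middle of the lid's hinge line, 90 mm above the bench; the line runs along the machine's own x. The lid's under side passes through it.
- lid_edge (a point): Point on the lid's outer face (the top face when shut), in the middle of its width, 150 mm from the hinge line and 35 mm short of the free edge.
- tensioner (a joint): Angle of the sprung orange tensioner arm (rad): 0 = at rest, pointing to the machine's front and 0.2 rad to its left; grows as it is pushed back, level, to the machine's right (counter-clockwise from above); end stop at 0.8. The spring resists at the post with 5 N at 0, 10 N at the click, 12 N at the stop. The click comes at about 0.52; let go there, it rests on the pawl at 0.49.
- pivot (a point): Point on the tensioner arm's upright pivot axis, 62 mm above the bench.
- idler_post: Idler pulley (44 mm across) and red upright push post on the free end of the tensioner arm, 140 mm from the pivot axis. Origin on the pulley's axis at its underside. Both turn stiffly about their own axis. The post is 22 mm across and spans 86 to 146 mm above the bench.
- post (a point): Centre of the red push post's bare length, on its axis, 114 mm above the bench.
- pawl (a joint): Angle of the green ratchet pawl (rad): 0 = down, rises to about 0.1 or more while the tooth passes under it, and drops back to 0 with the click. It lies above the middle of the tensioner arm, its top at most 105 mm above the bench. It needs no touching.
- water_bottle: Bystander: clear water bottle with a white cap, 64 mm across, 190 mm tall. Origin at its underside.
- tumbler: Bystander: amber glass tumbler, 76 mm across, 95 mm tall. Origin at its underside.
- paperweight: Bystander: green glass paperweight, 76 mm across, 53 mm tall. Origin at its underside.
- wrench: Bystander: steel wrench lying flat. Origin at its underside.
- cherry_block: Bystander: dark wooden block, 90 x 60 x 40 mm. Origin at its underside.
- grit_jar: Bystander: small white jar with a blue cap, 30 mm across, 50 mm tall, standing on the front of the machine's deck. Origin at its underside.
- spare_bearing: Bystander: steel ring, 32 mm across, 12 mm high, lying on the front of the machine's deck. Origin at its underside.

How it is judged (in metres and radians):
On the way, in this order (a step that is already met when the one before it is completed fails the run):
1. the lid is fully shut, its tab behind the rim, before the tensioner arm is pushed past its click (value of joint lid below 0.06 rad and value of joint tensioner below 0.3 rad), for 0.2 s.
2. with the lid shut, the gripper pushes the tensioner arm past the click, and the pawl has dropped behind the tooth (value of joint lid below 0.06 rad and value of joint tensioner above 0.54 rad and value of joint pawl below 0.04 rad and contact force between any of the fingers, the arm and idler_post above 3 N), for 0.2 s.
At the end, for the whole second after the job is handed in: The lid is shut (within 0.06 rad); the pawl is down (within 0.04 rad) and the tensioner arm stands still at more than 0.54 rad, that is clear of the pawl, held there by the gripper, which presses on the idler and its post with more than 3 N (all of step 2 and velocity of joint tensioner between -0.1 and 0.1 rad/s); the arm keeps its last pose, push and grip.
It fails at once if a loose thing on the bench or the machine is moved more than 25 mm (distance of any of water_bottle, tumbler, paperweight, wrench, cherry_block, grit_jar, spare_bearing from where it was at the start of the episode above 0.025 m).
It also fails if it takes over 45 s, if anything falls off the work surface, if the arm or the gripper's body presses on something with over 40 N, if the wrist force passes 120 N, or if a joint passes its speed limit or range.

## Robot

A 6-joint arm with a two-finger parallel gripper is mounted at the origin on the work surface. World frame = base frame: x ahead of the robot, y to its left, z up, the work surface at z = 0. Lengths are in m, angles in degrees, forces in N, time in s.
With the tool pointing down it reaches from about 0.25 to 0.725 m from the base axis. Payload 9.7 kg.
Tool frame: the origin (TCP) lies at the very end of the fingers, on their centre line; the grasp point (between the pads) lies 19 mm behind it (ctrl.grip_point_offset is the distance from the TCP to the grasp point, in m); x points along the fingers, y is the direction in which the jaws open and shut, and the axes are right-handed (so a half turn about x gives the same grasp; the last joint's range is limited). The gripper opens to 85 mm and grips with 20 to 120 N. Pads are 22 mm wide; open, the fingers measure 114 mm over their backs; the gripper's body (76 mm by 85 mm) begins 54 mm behind the grasp point. The pads swing forward as they close: fully open they stand 13 mm farther back than shut.
Start: joints at [69.328, 4.979, 10.078, 95.1, 0, 90], TCP at [0.194, 0.515, 0.231] pointing down, gripper open.
Joint ranges: [-179.16, 179.16], [-48.56, 103.87], [-65.8, 70.77], [-126.05, 130.52], [-82.76, 87.17], [-180, 180]. Speed limits (degrees/s): [127.2, 127.2, 147.25, 180, 180, 180].

## Interface

Orientations are given as a 3x3 rotation matrix whose columns are the frame's x, y, z axes.
In Python, from plant import ctrl, grab_frame, camera_params gives the robot as it stands.
- The arm moves only by the tool move_arm, never from a script. Its argument "targets" is a list of rows, each an object of numbers: "x", "y", "z": the shift along the tool's x, y, z in cm; "rx", "ry", "rz": the turn, a rotation vector about the tool's x, y, z in degrees. In form: [{"x": .., "y": .., "z": .., "rx": .., "ry": .., "rz": ..}, ...]. A call has exactly 5 rows; each row is the pose to reach, as a shift and turn from the pose commanded when the call began, along the tool's axes at that moment; what a row does not reach only later rows make up. A row lasts 1/8 s, in which the tool goes at most 62.5 mm and 10.7 degrees, less where a joint would pass 70% of its speed; a pose out of reach is approached as far as the arm can. A call with a gripper value outside its range is refused whole. "claw" is the closure, from -1 (fully open) to 1 (shut), set as the call begins (left out, the last holds). The fingers move at their own pace and stop on an object; the grip force is fixed at half the most. Time passes only in rows, so rows that repeat a pose let the fingers close, or fill a call up. It gives the time, the measured TCP pose, the force and the opening at its end, in the units of the state.
- ctrl.state(): the state, without advancing time (a new reading comes with each control period).
- grab_frame(name): name is "scene" or "side" or "wrist"; returns the picture (480x640x3 uint8, blue, green, red); there is no depth.
- camera_params(name): a dict with "fx", "fy", "cx", "cy" (pixels), "k1" (the pictures are not rectified: a ray, as slopes to the right and down, at radius r is drawn at 1 + k1 r^2 times it, then the intrinsics apply), "R" (3x3) and "t" (3): a world point X has camera coordinates R X + t; the wrist camera has in their place "hand_eye" (4x4, takes a point from camera to tool coordinates, whose origin is the TCP and whose axes are the tool frame's). Camera axes: x right, y down, z forward; pixel columns grow to the right and rows downward; lengths in m; the calibration is good to about 2 mm. A picture is of the moment at which its call begins: read the wrist's pose just before it. camera_params takes no time and is no camera call.
- ctrl.close_job(): hands the job in, once; it reports no verdict.
The state is a dict: "t": time; "joint_positions": joint angles; "qvel": joint speeds; "joint_efforts": joint torques, N m; "position": TCP position; "tcp_rot": TCP orientation; "force": force on the tool from outside, world axes, zero at the start; "ft_torque": the same for the moment, N m; "grip_width": finger opening in m.
Only numpy, scipy, OpenCV 4.12 (cv2) and the standard library are available. Lean on these libraries where they do the work, as an engineer would, in place of code of your own. Each camera call takes 0.05 s, during which the arm holds its last target. There are 200 camera calls.

## Working session

There is one attempt and no reset: what is moved stays moved. The work goes in short steps, Python scripts to look and compute and a tool call to move; the robot and the scene stay as the last step left them, time stands still between calls to the robot, and variables do not carry over. Pictures are saved under pics/ and viewed, about 8 in all and at most 12, crops included, and the job is handed in when it is done.

Besides the shell and the picture viewer there is one more tool, called after "Emit:" as name([rows], argument=value, ...), one row to a line, values as JSON. move_arm: Moves the arm, as the interface text tells. Its arguments: {"type":"object","properties":{"targets":{"type":"array"},"claw":{"type":"number"}},"required":["targets"]}

```bash
mkdir -p pics; ls
python3 - <<'E'
from plant import ctrl, grab_frame, camera_params
import cv2
for n in("scene","side"):
    cv2.imwrite(f"pics/{n}0.png",grab_frame(n)); print(n,camera_params(n))
print(camera_params("wrist")); s=ctrl.state();print(s)
E
```

```text
pics
scene {'fx': 480.49364136363283, 'fy': 480.49364136363283, 'cx': 317.90399687221657, 'cy': 243.15964986906764, 'k1': -0.05595585912260851, 'R': array([[ 0.7536817 ,  0.65719041, -0.00804047],
       [ 0.41438354, -0.4846496 , -0.77032529],
       [-0.5101472 ,  0.57724824, -0.63760043]]), 't': array([-0.46509425, -0.15506049,  1.55972712])}
side {'fx': 590.805838353395, 'fy': 590.805838353395, 'cx': 317.67532517841704, 'cy': 241.954875810622, 'k1': 0.037035311041797324, 'R': array([[ 0.84774528, -0.53020607,  0.01447318],
       [-0.28052428, -0.47135399, -0.83614086],
       [ 0.45014895,  0.70477439, -0.5483238 ]]), 't': array([-0.51465673,  0.23406865,  1.1311726 ])}
{'fx': 351.43487958814836, 'fy': 351.43487958814836, 'cx': 319.2342142914729, 'cy': 236.75289628379994, 'k1': -0.06346713880953253, 'hand_eye': array([[-4.65931163e-04, -3.24853720e-01,  9.45764158e-01,
        -1.41253900e-01],
       [ 9.99999363e-01, -1.12349167e-03,  1.06750099e-04,
         4.50246068e-04],
       [ 1.02787999e-03,  9.45763606e-01,  3.24854037e-01,
        -8.27544285e-02],
       [ 0.000000
[... 151 characters left out ...]
01, 9.51001140e+01,
       8.87403822e-04, 9.00002122e+01]), 'qvel': array([-0.03074657, -0.12080797,  0.09513336, -0.04972532,  0.00181094,
        0.08601906]), 'joint_efforts': array([-6.89564386e-04, -5.21561372e+01,  4.65653014e+01,  1.60681136e-02,
       -4.51585606e-06,  7.67412928e-06]), 'position': array([0.19408689, 0.51439636, 0.23066922]), 'tcp_rot': array([[-4.29936150e-04,  3.53028271e-01,  9.35612556e-01],
       [-1.09557694e-03,  9.35611915e-01, -3.53028532e-01],
       [-9.99999307e-01, -1.17681527e-03, -1.54837503e-05]]), 'force': array([-0.38213387, -0.25787653,  0.04668329]), 'ft_torque': array([-0.00458214,  0.03466439,  0.03819104]), 'grip_width': 0.08565165301403818}
```

View pics/scene0.png

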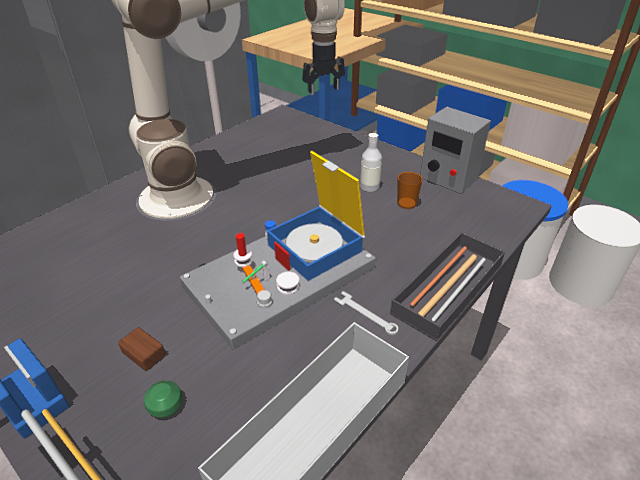

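View pics/side0.png

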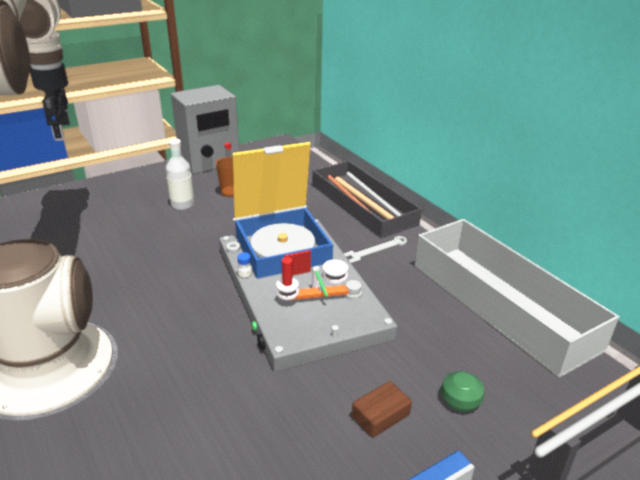

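```bash
cat > h.py <<'E'
import numpy as np, cv2
from plant import ctrl, grab_frame, camera_params
def K(p): return np.array([[p["fx"],0,p["cx"]],[0,p["fy"],p["cy"]],[0,0,1.]]),np.array([p["k1"],0,0,0.])
def cam(n,s=None):
    p=camera_params(n)
    if n!="wrist": return p,p["R"],p["t"]
    T=np.eye(4);T[:3,:3]=s["tcp_rot"];T[:3,3]=s["position"];W=np.linalg.inv(T@p["hand_eye"])
    return p,W[:3,:3],W[:3,3]
def proj(n,X,s=None):
    p,R,t=cam(n,s);k,d=K(p)
    return cv2.projectPoints(np.atleast_2d(np.float64(X)),cv2.Rodrigues(R)[0],t,k,d)[0][:,0]
def pix(n,uv,z,s=None):
    p,R,t=cam(n,s);k,d=K(p)
    r=cv2.undistortPoints(np.float64([[uv]]),k,d)[0,0];r=R.T@np.r_[r,1];c=-R.T@t
    return c+r*(z-c[2])/r[2]
E
python3 - <<'E'
import cv2,numpy as np
a=cv2.imread('pics/scene0.png')[145:345,178:380];b=cv2.imread('pics/side0.png')[165:365,215:400]
cv2.imwrite('pics/c1.png',cv2.resize(np.hstack([a,b]),None,fx=2.05,fy=2.05,interpolation=2));
E
```

```text
(no output)
```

View pics/c1.png

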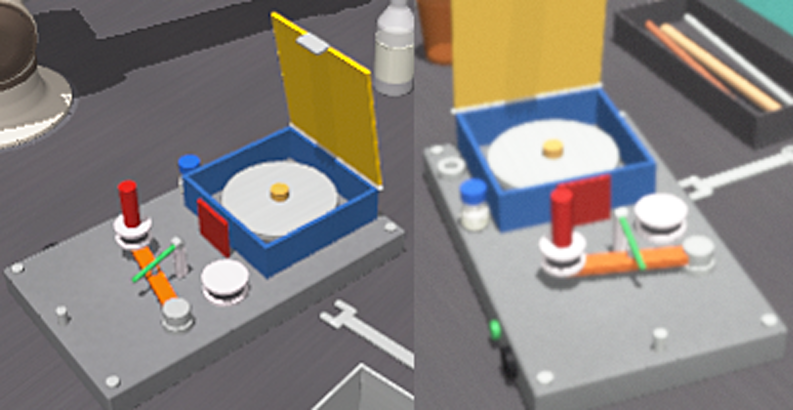

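```bash
cat > fit.py <<'E'
from h import *
from scipy.optimize import least_squares
S=lambda u,v:(u/2.05+178,v/2.05+145)
D=lambda u,v:((u-414)/2.05+215,v/2.05+165)
# cam, pix, own(x,y,z), usesbowl
O=[("scene",S(5,270),(-.13,-.22,.04),0),("scene",S(111,401),(.13,-.22,.04),0),("scene",S(405,232),(.13,.22,.04),0),
("side",D(782,325),(.13,-.22,.04),0)]
for c,f,l in(("scene",S,[(186,180),(267,248),(379,190),(291,128)]),("side",D,[(495,204),(653,160),(603,92),(458,120)])):
    for q,o in zip(l,[(-.09,.025),(.09,.025),(.09,.205),(-.09,.205)]): O.append((c,f(*q),(*o,.09),1))
def W(p,o,b=0):
    c,s=np.cos(p[2]),np.sin(p[2]);x=o[0]+b*p[3];return np.array([p[0]+c*x-s*o[1],p[1]+s*x+c*o[1],o[2]])
f=lambda p:np.concatenate([proj(n,W(p,o,b))[0]-q for n,q,o,b in O])
r=least_squares(f,[.45,.1,0,0]);p=r.x
print("pose",p[:2],np.degrees(p[2]),"bowlx",p[3]);print(r.fun.reshape(-1,2).round(1).tolist())
np.save("p.npy",p)
def own(X): c,s=np.cos(p[2]),np.sin(p[2]);d=X[:2]-p[:2];return np.array([c*d[0]+s*d[1],-s*d[0]+c*d[1]])
for nm,a,b,z in[("posttop",(127,184),(562,194),.146),("pivot",(176,306),(699,246),.07),("jarcap",(190,160),(474,186),.09),("redrim mid",(213,217),(585,184),.097)]:
    A=pix("scene",S(*a),z);B=pix("side",D(*b),z);print(nm,A.round(4),B.round(4),own((A+B)/2).round(3))
for nm,c,q,z in[("lidtab free edge scene","scene",(313,43),0)]: pass
# lid angle from free corners: seen scene (274,14),(371,72)
def g(th): 
    out=[]
    for x,q in((-.09,S(274,14)),(.09,S(371,72))):
        o=(x,.205-.185*np.cos(th[0]),.09+.185*np.sin(th[0]));out.append(proj("scene",W(p,o,1))[0]-q)
    return np.concatenate(out)
r=least_squares(g,[1.5]);print("lid",r.x,r.fun)
for nm,q,z in [("bottle",(371,187),0),("tumbler",(408,205),0)]:
    A=pix("scene",q,z); print(nm,A,own(A))
E
python3 fit.py
```

```text
pose [ 0.52886552 -0.0507624 ] -10.745413171501909 bowlx -0.00017146892173684492
[[-2.1, -1.6], [-1.9, -1.8], [0.7, -1.8], [4.4, 1.2], [-2.5, -3.1], [-0.9, -0.4], [-0.2, -1.4], [-0.3, -2.3], [2.4, -4.8], [2.3, 1.0], [-1.1, -3.3], [-0.9, -4.3]]
posttop [ 0.4653 -0.1121  0.146 ] [ 0.4624 -0.1125  0.146 ] [-0.052 -0.073]
pivot [ 0.5963 -0.1664  0.07  ] [ 0.5895 -0.1698  0.07  ] [ 0.085 -0.103]
jarcap [0.433  0.0189 0.09  ] [0.4284 0.0183 0.09  ] [-0.109  0.05 ]
redrim mid [ 0.5427 -0.0495  0.097 ] [ 0.5264 -0.0476  0.097 ] [0.005 0.003]
lid [1.42713034] [-0.57305972 -1.6741434  -0.74496475 -0.67597847]
bottle [0.45530591 0.45311811 0.        ] [-0.16621596  0.48133028]
tumbler [0.60505147 0.44506927 0.        ] [-0.01759547  0.50134195]
```

The scene view shows the machine: the bowl rim corners run from about (269,233) to (363,238), the post top is at (240,235), and the upright lid's free corners are at (312,152) and (359,180). In the side view the post is at (287,260). The fit agrees with the given sizes: post to pivot is 140 mm, rest angle 0.21 rad, lid about 1.43 rad. I'm approaching the lid's outer side with the jaws shut.

Emit:
move_arm([
  {"x":0,"y":-1.8,"z":5.8,"rx":-2},
  {"x":0,"y":-3.6,"z":11.6,"rx":-4},
  {"x":0,"y":-5.4,"z":17.5,"rx":-6},
  {"x":0,"y":-7.2,"z":23.3,"rx":-8},
  {"x":0,"y":-9.0,"z":29.1,"rx":-10},
], claw=1)

```text
validation failed for argument at $.ta...
```

Emit:
move_arm([
  {"x":0,"y":-1.8,"z":5.8,"rx":-2,"ry":0,"rz":0},
  {"x":0,"y":-3.6,"z":11.6,"rx":-4,"ry":0,"rz":0},
  {"x":0,"y":-5.4,"z":17.5,"rx":-6,"ry":0,"rz":0},
  {"x":0,"y":-7.2,"z":23.3,"rx":-8,"ry":0,"rz":0},
  {"x":0,"y":-9.0,"z":29.1,"rx":-10,"ry":0,"rz":0},
], claw=1)

```text
t: 0.72
position: [0.4359, 0.3262, 0.231]
tcp_rot: [[-0.0, 0.184, 0.983], [-0.0, 0.983, -0.184], [-1.0, -0.0, -0.0]]
force: [0.6, 0.6, 0.2]
grip_width: -0.0
```

Emit:
move_arm([
  {"x":0,"y":-1,"z":5.4,"rx":0,"ry":0,"rz":0},
  {"x":0,"y":-3,"z":10.7,"rx":0,"ry":0,"rz":0},
  {"x":-0.4,"y":-5.5,"z":16.1,"rx":0,"ry":0,"rz":0},
  {"x":-0.4,"y":-8.2,"z":16.1,"rx":0,"ry":0,"rz":0},
  {"x":-0.4,"y":-8.2,"z":16.1,"rx":0,"ry":0,"rz":0},
])

```text
t: 1.35
position: [0.578, 0.2155, 0.2346]
tcp_rot: [[-0.001, 0.188, 0.982], [-0.001, 0.982, -0.188], [-1.0, -0.001, -0.001]]
force: [-0.3, 0.1, 1.0]
grip_width: -0.0003
```

Run:
```python
from h import *
s=ctrl.state();p=np.load("p.npy");print(s["position"],s["force"])
a=grab_frame("wrist");b=grab_frame("scene")[100:340,170:410]
cv2.imwrite("pics/v2.png",np.hstack([cv2.resize(a,(453,340)),cv2.resize(b,(340,340))]))
```

```text
[0.57801885 0.21551689 0.2346356 ] [-0.29135017  0.07266369  0.98956965]
```

View pics/v2.png

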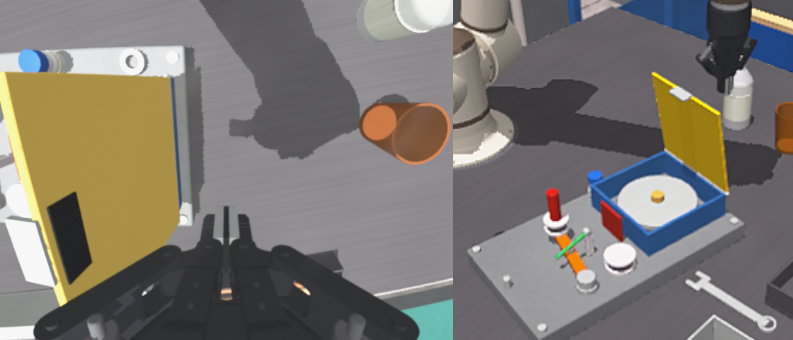

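The wrist view shows the lid's outer face just left of the fingertips (226,210), which are level with the lid's middle. Nothing else is close. I'm pushing along the lid's arc.

Emit:
move_arm([
  {"x":-0.4,"y":-5,"z":0,"rx":0,"ry":0,"rz":0},
  {"x":-0.4,"y":-7.3,"z":0,"rx":0,"ry":0,"rz":0},
  {"x":-0.1,"y":-8.8,"z":0,"rx":0,"ry":0,"rz":0},
  {"x":0.3,"y":-10.3,"z":0,"rx":0,"ry":0,"rz":0},
  {"x":0.8,"y":-11.7,"z":0,"rx":0,"ry":0,"rz":0},
])

```text
t: 2.08
position: [0.556, 0.102, 0.2268]
tcp_rot: [[0.0, 0.185, 0.983], [0.0, 0.983, -0.185], [-1.0, 0.0, 0.0]]
force: [1.2, 1.6, 0.6]
grip_width: 0.0004
```

Emit:
move_arm([
  {"x":0.7,"y":-1.3,"z":0,"rx":0,"ry":0,"rz":0},
  {"x":2.0,"y":-3.2,"z":0,"rx":0,"ry":0,"rz":0},
  {"x":3.5,"y":-4.8,"z":0,"rx":0,"ry":0,"rz":0},
  {"x":5.3,"y":-6.2,"z":0,"rx":0,"ry":0,"rz":0},
  {"x":7.2,"y":-7.3,"z":0,"rx":0,"ry":0,"rz":0},
])

```text
t: 2.7
position: [0.5422, 0.0295, 0.1543]
tcp_rot: [[-0.0, 0.186, 0.983], [-0.0, 0.983, -0.186], [-1.0, -0.0, -0.0]]
force: [-0.0, 1.0, 1.6]
grip_width: -0.0002
```

Emit:
move_arm([
  {"x":1.4,"y":-0.6,"z":0,"rx":0,"ry":0,"rz":0},
  {"x":2.8,"y":-1.0,"z":0,"rx":0,"ry":0,"rz":0},
  {"x":4.3,"y":-1.3,"z":0,"rx":0,"ry":0,"rz":0},
  {"x":5.6,"y":-1.4,"z":0,"rx":0,"ry":0,"rz":0},
  {"x":5.9,"y":-1.4,"z":0,"rx":0,"ry":0,"rz":0},
])

```text
t: 3.32
position: [0.5397, 0.0167, 0.0964]
tcp_rot: [[-0.0, 0.185, 0.983], [-0.0, 0.983, -0.185], [-1.0, -0.0, 0.0]]
force: [-7.3, -1.5, 18.9]
grip_width: -0.0001
```

Run:
```python
from h import *
a=grab_frame("scene")[130:340,180:390];b=grab_frame("side")[150:360,215:405]
cv2.imwrite("pics/v3.png",cv2.resize(np.hstack([a,b]),None,fx=2,fy=2,interpolation=2)); print(ctrl.state()["force"])
```

```text
[-3.40209765 -1.79598009  4.37727178]
```

View pics/v3.png

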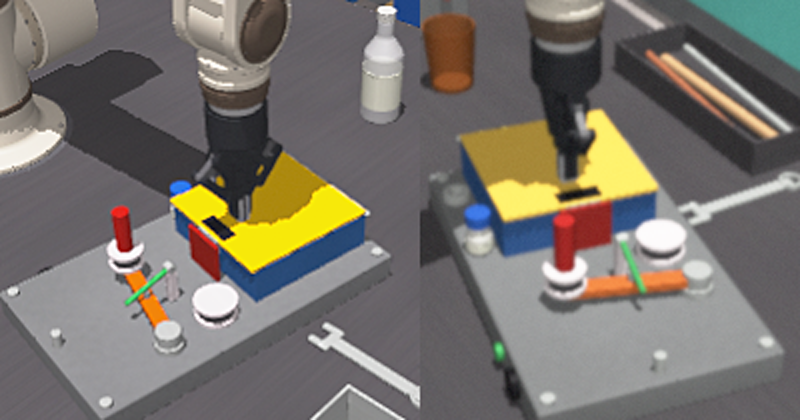

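The side view shows the lid lying flat on the bowl, with its slot mark behind the red rim at (590,195). I'll press a little more to be sure.

Emit:
move_arm([
  {"x":0.3,"y":0,"z":0,"rx":0,"ry":0,"rz":0},
  {"x":0.5,"y":0,"z":0,"rx":0,"ry":0,"rz":0},
  {"x":0.5,"y":0,"z":0,"rx":0,"ry":0,"rz":0},
  {"x":0.5,"y":0,"z":0,"rx":0,"ry":0,"rz":0},
  {"x":0.5,"y":0,"z":0,"rx":0,"ry":0,"rz":0},
])

```text
t: 4.05
position: [0.54, 0.0168, 0.0961]
tcp_rot: [[0.004, 0.185, 0.983], [-0.0, 0.983, -0.185], [-1.0, 0.0, 0.004]]
force: [-17.1, -1.4, 37.8]
grip_width: -0.0001
```

The lid is hard against its stop: 38 N with the tip at z 96.1 mm, and 96 mm was expected. I'm moving above the post with the jaws open.

Emit:
move_arm([
  {"x":-5,"y":0,"z":0,"rx":0,"ry":0,"rz":0},
  {"x":-11,"y":0,"z":0,"rx":0,"ry":0,"rz":0},
  {"x":-11,"y":-5,"z":-2,"rx":0,"ry":0,"rz":0},
  {"x":-11,"y":-10,"z":-4,"rx":0,"ry":0,"rz":0},
  {"x":-11,"y":-14,"z":-5.2,"rx":0,"ry":0,"rz":0},
], claw=0.2)

```text
t: 4.68
position: [0.462, -0.1122, 0.2014]
tcp_rot: [[0.001, 0.185, 0.983], [-0.0, 0.983, -0.185], [-1.0, -0.0, 0.001]]
force: [0.3, -0.4, 0.2]
grip_width: 0.0342
```

Run:
```python
from h import *
s=ctrl.state();a=grab_frame("wrist");p=np.load("p.npy")
print(s["position"],s["force"],s["grip_width"])
cv2.imwrite("pics/v4.png",a)
for q in([.464,-.1123,.146],[.464,-.1123,.086]): print(proj("wrist",q,s))
```

```text
[ 0.46200073 -0.1121859   0.20138834] [ 0.27071641 -0.44209833  0.16858004] 0.034212469603553904
[[319.20764851 263.33920392]]
[[319.18124651 232.36255999]]
```

View pics/v4.png

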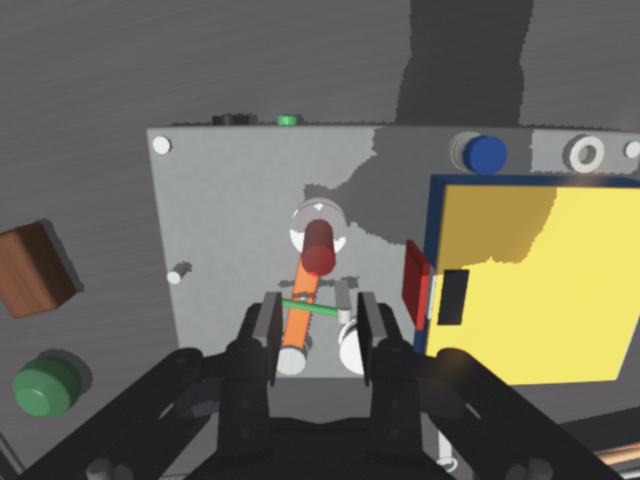

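The wrist view shows the post top at (319,260), against (319,263) predicted, so it is centred between the jaws. I'm descending to straddle it.

Emit:
move_arm([
  {"x":3,"y":0,"z":0,"rx":0,"ry":0,"rz":0},
  {"x":5,"y":0,"z":0,"rx":0,"ry":0,"rz":0},
  {"x":7,"y":0,"z":0,"rx":0,"ry":0,"rz":0},
  {"x":9,"y":0,"z":0,"rx":0,"ry":0,"rz":0},
  {"x":9.2,"y":0,"z":0,"rx":0,"ry":0,"rz":0},
])

```text
t: 5.35
position: [0.4622, -0.1108, 0.1079]
tcp_rot: [[-0.002, 0.185, 0.983], [0.001, 0.983, -0.185], [-1.0, 0.0, -0.002]]
force: [-0.6, -0.2, -0.3]
grip_width: 0.034
```

Emit:
move_arm([
  {"x":0,"y":-1.0,"z":0,"rx":0,"ry":0,"rz":0},
  {"x":0,"y":-2.2,"z":-0.2,"rx":0,"ry":0,"rz":0},
  {"x":0,"y":-3.4,"z":-0.2,"rx":0,"ry":0,"rz":0},
  {"x":0,"y":-4.8,"z":-0.2,"rx":0,"ry":0,"rz":0},
  {"x":0,"y":-6.2,"z":0,"rx":0,"ry":0,"rz":0},
])

```text
t: 5.98
position: [0.4509, -0.1716, 0.1096]
tcp_rot: [[-0.0, 0.184, 0.983], [0.003, 0.983, -0.184], [-1.0, 0.003, -0.001]]
force: [0.2, 10.1, -2.4]
grip_width: 0.0342
```

Emit:
move_arm([
  {"x":0,"y":-0.9,"z":0.2,"rx":0,"ry":0,"rz":0},
  {"x":0,"y":-1.8,"z":0.5,"rx":0,"ry":0,"rz":0},
  {"x":0,"y":-2.7,"z":0.9,"rx":0,"ry":0,"rz":0},
  {"x":0,"y":-3.6,"z":1.3,"rx":0,"ry":0,"rz":0},
  {"x":0,"y":-3.6,"z":1.3,"rx":0,"ry":0,"rz":0},
])

```text
t: 6.6
position: [0.4574, -0.2092, 0.1096]
tcp_rot: [[0.0, 0.185, 0.983], [0.004, 0.983, -0.185], [-1.0, 0.004, -0.001]]
force: [0.8, 10.9, -1.0]
grip_width: 0.034
```

Run:
```python
from h import *
s=ctrl.state();p=np.load("p.npy");R=s["tcp_rot"]
print(s["position"],s["force"]@R,s["grip_width"])
c,q=np.cos(p[2]),np.sin(p[2]);o=np.array([[c,q],[-q,c]])@(s["position"][:2]-p[:2]);print(o)
a=grab_frame("scene")[200:320,200:320];w=grab_frame("wrist");b=grab_frame("side")[220:340,245:385]
z=lambda i,f:cv2.resize(i,None,fx=f,fy=f,interpolation=2)
A=np.hstack([z(a,3),z(b,3)])
cv2.imwrite("pics/v5.png",A)
cv2.imwrite("pics/v5w.png",w)
```

```text
[ 0.45737018 -0.20921777  0.10961325] [ 1.07414336 10.90023478 -1.19151804] 0.033982549944903274
[-0.04069842 -0.16900688]
```

View pics/v5.png

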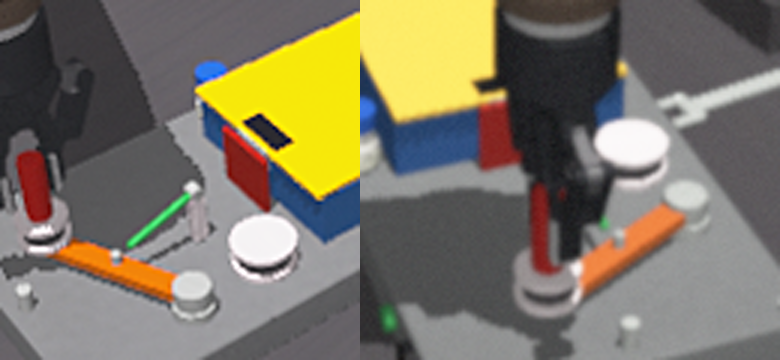

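View pics/v5w.png

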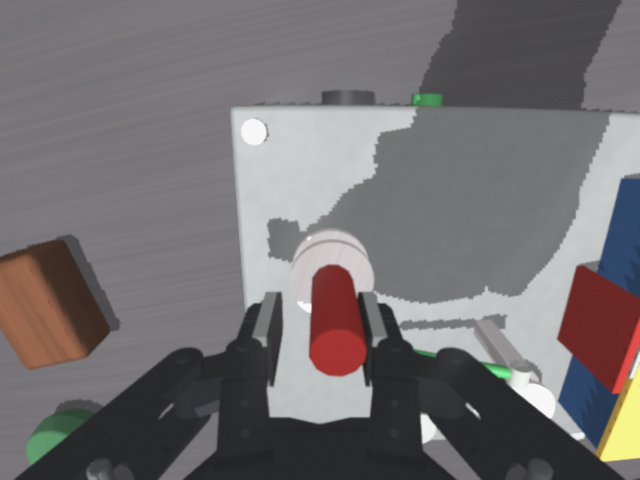

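In the scene crop, the tooth pin at (117,256) has passed the green pawl's tip at (130,243), which hangs low. The left pad bears on the post and the lid is still shut. I'll hold once and check the angle.

Emit:
move_arm([
  {"x":0,"y":-0.2,"z":0,"rx":0,"ry":0,"rz":0},
  {"x":0,"y":-0.2,"z":0,"rx":0,"ry":0,"rz":0},
  {"x":0,"y":-0.2,"z":0,"rx":0,"ry":0,"rz":0},
  {"x":0,"y":-0.2,"z":0,"rx":0,"ry":0,"rz":0},
  {"x":0,"y":-0.2,"z":0,"rx":0,"ry":0,"rz":0},
])

```text
t: 7.38
position: [0.4575, -0.2105, 0.1096]
tcp_rot: [[0.001, 0.184, 0.983], [0.004, 0.983, -0.184], [-1.0, 0.004, 0.0]]
force: [3.3, 12.2, -3.3]
grip_width: 0.0345
```

Run:
```python
from h import *
s=ctrl.state();print(s["position"],s["force"],abs(s["qvel"]).max())
A=pix("scene",(200+32/3,200+155/3),.146);B=np.array([.4622,-.111])  # top now vs rest
pv=np.array([.593,-.168]);an=lambda q:np.arctan2(*(q[:2]-pv)[::-1])
print(A, (an(A)-an(np.array([.464,-.1123])))%(2*np.pi), np.linalg.norm(A[:2]-pv))
q=s["position"][:2]+s["tcp_rot"][:2,1]*.006
print("pad-based",(an(q)-an(np.array([.464,-.1123])))%(2*np.pi),np.linalg.norm(q-pv))
```

```text
[ 0.45751073 -0.21051853  0.10963795] [ 3.25774938 12.21524517 -3.33984922] 0.08282871517017953
[ 0.46061846 -0.19907731  0.146     ] 0.6381821682972433 0.13598040773277528
pad-based 0.6736487676447318 0.13928589360489332
```

The tensioner is at 0.64–0.67 rad, held still at about 12 N, so I'm handing in.

```bash
python3 -c "
from plant import ctrl
print(ctrl.close_job());s=ctrl.state();print(s['t'],s['position'],s['force'])"
```

```text
the job is handed in; nothing more can be done
None
the job is handed in; nothing more can be done
```

I shut the lid first, then pushed the tensioner past its click, and handed the job in with the gripper still holding it at about 7.4 s of the 45 s. No verdict is reported.

- **Lid:** I swung it shut along its arc and pressed it against its stop. The fingertip read z 96.1 mm, where 96 mm means shut, at 38 N. The later pictures still show it shut.
- **Tensioner:** The left pad pushed the post along its arc. The camera put it at about 0.64 rad and the pad position at about 0.67 rad. The force of 11–12 N fits the spring there. Past 0.54 rad was needed.
- **Pawl:** In the picture the tooth has passed the pawl's tip and the pawl hangs low. I judged it down by eye and did not measure its angle.
- **Holding:** At the last check the arm was standing still and pressing with about 12 N.
- **Loose things:** None was touched as far as I could see; I did not measure their positions again.

The first move call was refused for its format. The machine fit left errors of up to about 5 px, which did not matter for these contacts.

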